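Find the loaded pot by its weight and hold it over the bowl

ROBOT

A 6-joint arm with a two-finger parallel gripper is mounted at the origin on a cart in front of the work surface, level with it; the furniture and walls round the work are solid. World frame = base frame: x ahead of the robot, y to its left, z up, the work surface at z = 0. Lengths are in mm, angles in rad, forces in N, time in s.
With the tool pointing down it reaches from about 400 to 925 mm from the base axis. Payload 12.5 kg.
Tool frame: the origin (TCP) lies between the finger pads, 19 mm behind the fingertips; this is the grasp point; z points along the fingers, x is the direction in which the jaws open and shut, and the axes are right-handed (so a half turn about z gives the same grasp; the last joint's range is limited). The gripper opens to 95 mm and grips with 3 to 60 N. Pads are 20 mm wide; open, the fingers measure 119 mm over their backs; the gripper's body (75 mm by 180 mm) begins 59 mm behind the grasp point.
Start: joints at [-1.246, 0.491, 1.559, -0, 1.092, -0.106], TCP at [261.022, -567.901, 233.461] pointing down, gripper open.
Joint ranges: [-3.1, 3.1], [-0.84, 2.19], [0.05, 2.79], [-1.13, 4.28], [0.06, 2.93], [-2.69, 2.69]. Speed limits (rad/s): [2.22, 2.22, 2.79, 3.14, 3.14, 3.14].

INTERFACE

Orientations are given as [roll, pitch, yaw] about the fixed x, y, z axes, in that order (R = Rz(yaw) Ry(pitch) Rx(roll)).
In Python, from cell import state, read_camera, camera_model, job_done gives the robot as it stands.
- The arm moves only by the tool arm_command, never from a script. Its argument "steps" is a list of rows, each a list of 6 numbers: the shift along the tool's x, y, z in cm, then the turn, a rotation vector about the tool's x, y, z in degrees. In form: [[dx, dy, dz, rx, ry, rz], ...]. A call has 1 to 12 rows; each row is the pose to reach, as a shift and turn from the pose commanded when the call began, along the tool's axes at that moment; what a row does not reach only later rows make up. A row lasts 1/12 s, in which the tool goes at most 41.7 mm and 7.16 degrees, less where a joint would pass 70% of its speed; a pose out of reach is approached as far as the arm can. A call with a gripper value outside its range is refused whole. "jaw" is the finger opening in cm, from 0 to 9.51, set as the call begins (left out, the last holds). The fingers move at their own pace and stop on an object; the grip force is fixed at half the most. Time passes only in rows, so rows that repeat a pose let the fingers close. It gives the time, the measured TCP pose, the force and the opening at its end, in the units of the state.
- state(): the state, without advancing time (a new reading comes with each control period).
- read_camera(name): name is "side" or "top"; returns the picture (480x640x3 uint8, red, green, blue); there is no depth.
- camera_model(name): a dict with "K" (3x3 intrinsics, pixels), "k1" (the pictures are not rectified: a ray, as slopes to the right and down, at radius r is drawn at 1 + k1 r^2 times it, then the intrinsics apply), "xyz" and "rotation" of the camera in the world. Camera axes: x right, y up, looking along -z (the intrinsics and any distortion apply to the point x, -y, -z); pixel columns grow to the right and rows downward; lengths in mm; the calibration is good to about 2 mm. A picture is of the moment at which its call begins. camera_model takes no time and is no camera call.
- job_done(): hands the job in, once; it reports no verdict.
The state is a dict: "t": time; "joints": joint angles; "qvel": joint speeds; "tau": joint torques, N m; "eef_pos": TCP position; "tcp_rot": TCP orientation; "ft_force": force on the tool from outside, world axes, zero at the start; "moment": the same for the moment, N m; "opening": opening from 0.0 (shut) to 1.0 (fully open).
Only numpy, scipy, OpenCV 4.12 (cv2) and the standard library are available. Lean on these libraries where they do the work, as an engineer would, in place of code of your own. Each camera call takes 0.05 s, during which the arm holds its last target. There are 200 camera calls.

TASK

Slide the holder's clamp bar fully open, to the left, then lift the two identical aluminium pots one at a time, each clear of the holder, to feel which is heavier; leave the lighter one standing upright in a pocket of the holder. Finish while holding the heavier pot upright and still in the gripper over the middle of the steel bowl, clear above its rim and touching nothing but the gripper; the program ends with the pot in hand. Do not tip a pot over or shove the bowl or the loose things standing around.

Things in the scene. Friction and masses are not known exactly. Their poses are not given: they have to be found in the camera images.
- holder: Fixed low holder of grey plates, 122 (x) x 196 (y), on the worktop. Origin: on the worktop, midway between its two pockets; its x points to the robot's right (world -y), its y away from the robot (world +x), turned up to 0.15 rad either way. Its plate reaches from x -85 to +37; two dark guide rails, 26 tall, stand at its ends at y -91 and +91, x -84 to -36.
- pocket_far (a point): Centre of the floor of the far pocket (holder y = +60, 8 above the worktop): a round recess 63 across and 5 deep in which a pot's 58 foot stands. Rim at 13 above the worktop. A pot starts in each pocket, upright, within 1 mm of its centre.
- pocket_near (a point): The same for the near pocket (holder y = -60).
- clamp_bar (a joint): Opening of the steel clamp bar in m: 0 to 0.003 at the start (its lip lies over the left edge of both pots' feet and locks them down), 0.03 fully open at its stop (feet free). It slides along the holder's -x (to the robot's left) against about 2.5 N of friction, and stays where it is left.
- clamp_handle (a point): Top centre of the black upright fin on the clamp bar, 80 above the worktop, at holder y = 0, 36 to the left (-x) of the line of the pots when closed; moves with the bar. Fin: 12 thick (y), 30 long (x), from 33 to 80 above the worktop; pinch it across its thickness from above, gripper opened only about 50 (the pots' bodies stand 40 to either side in y).
- pot_p: One of two pots alike in looks: turned aluminium, 80 tall; foot 58 across, 10 thick; body 40 across from 12 to 64 above the underside; fixed lid 42 across from 69 to 80. Either may stand in either pocket. Each 0.18 to 0.65 kg; one is at least 0.2 kg heavier, which shows only on lifting. Origin: centre of the underside; z up along its axis.
- pot_q: One of two pots alike in looks: turned aluminium, 80 tall; foot 58 across, 10 thick; body 40 across from 12 to 64 above the underside; fixed lid 42 across from 69 to 80. Either may stand in either pocket. Each 0.18 to 0.65 kg; one is at least 0.2 kg heavier, which shows only on lifting. Origin: centre of the underside; z up along its axis.
- bowl: Open round spun-steel bowl, 147 across, 56 tall, loose on the worktop. Origin: centre of its underside. Tall fixed equipment (up to 300) stands behind x = 0.55 m between the bowl and the holder (y -0.15 to 0.25 m); carry things past in front of it, at x below 0.48 m and TCP above 0.2 m. A centrifuge stands right of y = -0.42 m.
- dropper: Bystander, loose: dropper bottle with green cone cap, 26 across, 78 tall, upright. Origin: centre of its underside. Leave it where it is.
- cap: Bystander, loose: small amber cap, 22 across, 14 tall, upright. Origin: centre of its underside. Leave it where it is.
- slides: Bystander, loose: slide carton, 33 x 83 x 30 tall, upright. Origin: centre of its underside. Leave it where it is.
- vial: Bystander, loose: amber vial with red cap, 22 across, 50 tall, upright. Origin: centre of its underside. Leave it where it is.
- tape: Bystander, loose: roll of black tape, 53 x 51 x 19 tall, upright. Origin: centre of its underside. Leave it where it is.

How it is judged (in metres and radians):
On the way, in this order (a step that is already met when the one before it is completed fails the run):
1. the clamp bar is slid fully open (past 27 of 30 mm) (value of joint clamp_bar above 0.027 m), for 0.1 s.
2. the lighter pot is lifted clear of the holder (the pot left standing there rests on it with more than 3.6 N) (((height (world z) of pot_p above 0.02 m and contact force between pot_p and the fingers above 0.5 N and contact force between pot_p and holder below 0.05 N and (height (world z) of pot_q below 0.016 m and angle between pot_q's own z axis and vertical below 0.1 rad and (horizontal distance between pot_q and pocket_far below 0.008 m or horizontal distance between pot_q and pocket_near below 0.008 m)) and contact force between pot_q and the fingers below 0.05 N and contact force between pot_q and holder above 3.6 N) or (height (world z) of pot_q above 0.02 m and contact force between pot_q and the fingers above 0.5 N and contact force between pot_q and holder below 0.05 N and (height (world z) of pot_p below 0.016 m and angle between pot_p's own z axis and vertical below 0.1 rad and (horizontal distance between pot_p and pocket_far below 0.008 m or horizontal distance between pot_p and pocket_near below 0.008 m)) and contact force between pot_p and the fingers below 0.05 N and contact force between pot_p and holder above 3.6 N))), for 0.2 s.
3. both pots stand released in the holder's pockets again (height (world z) of each of pot_p, pot_q below 0.016 m and angle between each of pot_p, pot_q's own z axis and vertical below 0.1 rad and (horizontal distance between pot_p and pocket_far below 0.008 m or horizontal distance between pot_p and pocket_near below 0.008 m) and (horizontal distance between pot_q and pocket_far below 0.008 m or horizontal distance between pot_q and pocket_near below 0.008 m) and contact force between each of pot_p, pot_q and the fingers below 0.05 N), for 0.2 s.
4. the heavier pot is lifted clear of the holder (the pot left standing there rests on it with less than 3.6 N) (((height (world z) of pot_p above 0.02 m and contact force between pot_p and the fingers above 0.5 N and contact force between pot_p and holder below 0.05 N and (height (world z) of pot_q below 0.016 m and angle between pot_q's own z axis and vertical below 0.1 rad and (horizontal distance between pot_q and pocket_far below 0.008 m or horizontal distance between pot_q and pocket_near below 0.008 m)) and contact force between pot_q and the fingers below 0.05 N and contact force between pot_q and holder below 3.6 N) or (height (world z) of pot_q above 0.02 m and contact force between pot_q and the fingers above 0.5 N and contact force between pot_q and holder below 0.05 N and (height (world z) of pot_p below 0.016 m and angle between pot_p's own z axis and vertical below 0.1 rad and (horizontal distance between pot_p and pocket_far below 0.008 m or horizontal distance between pot_p and pocket_near below 0.008 m)) and contact force between pot_p and the fingers below 0.05 N and contact force between pot_p and holder below 3.6 N))), for 0.2 s.
At the end, for the whole second after the job is handed in: Heavier pot held still by the fingers alone, upright (0.2 rad), within 35 mm of the bowl's axis, its foot 65 to 350 mm above the worktop, not touching the bowl; lighter pot upright on a pocket floor, within 8 mm of its centre; clamp bar still open (24 mm or more) (value of joint clamp_bar above 0.024 m and ((horizontal distance between pot_p and bowl below 0.035 m and height (world z) of pot_p between 0.065 and 0.35 m and angle between pot_p's own z axis and vertical below 0.2 rad and linear speed of pot_p below 0.03 m/s and contact force between pot_p and the fingers above 0.5 N and contact force between pot_p and bowl below 0.05 N and contact force between pot_p and holder below 0.05 N and contact force between pot_p and pot_q below 0.05 N and (height (world z) of pot_q below 0.016 m and angle between pot_q's own z axis and vertical below 0.1 rad and (horizontal distance between pot_q and pocket_far below 0.008 m or horizontal distance between pot_q and pocket_near below 0.008 m)) and contact force between pot_q and the fingers below 0.05 N and linear speed of pot_q below 0.02 m/s and contact force between pot_q and holder between 1 and 3.6 N) or (horizontal distance between pot_q and bowl below 0.035 m and height (world z) of pot_q between 0.065 and 0.35 m and angle between pot_q's own z axis and vertical below 0.2 rad and linear speed of pot_q below 0.03 m/s and contact force between pot_q and the fingers above 0.5 N and contact force between pot_q and bowl below 0.05 N and contact force between pot_q and holder below 0.05 N and contact force between pot_q and pot_p below 0.05 N and (height (world z) of pot_p below 0.016 m and angle between pot_p's own z axis and vertical below 0.1 rad and (horizontal distance between pot_p and pocket_far below 0.008 m or horizontal distance between pot_p and pocket_near below 0.008 m)) and contact force between pot_p and the fingers below 0.05 N and linear speed of pot_p below 0.02 m/s and contact force between pot_p and holder between 1 and 3.6 N))); the arm keeps its last pose, push and grip.
It fails at once if a pot is tipped (more than 0.6 rad) (angle between any of pot_p, pot_q's own z axis and vertical above 0.6 rad).
It fails at once if the bowl is shoved (moved more than 25 mm) (distance of bowl from where it was at the start of the episode above 0.025 m).
It fails at once if a loose bystander is shoved (moved more than 25 mm) (distance of any of dropper, cap, slides, vial, tape from where it was at the start of the episode above 0.025 m).
It also fails if it takes over 72 s, if anything falls off the work surface, if the arm or the gripper's body presses on something with over 40 N, if the wrist force passes 120 N, or if a joint passes its speed limit or range.

## Working session

There is one attempt and no reset: what is moved stays moved. The work goes in short steps, Python scripts to look and compute and a tool call to move; the robot and the scene stay as the last step left them, time stands still between calls to the robot, and variables do not carry over. Pictures are saved under pics/ and viewed, about 8 in all and at most 12, crops included, and the job is handed in when it is done.

Besides the shell and the picture viewer there is one more tool, called after "Call:" in YAML: its name, and indented under it one key for each argument. arm_command: Moves the arm, as the interface text tells. Its arguments: {"type":"object","properties":{"steps":{"type":"array"},"jaw":{"type":"number"}},"required":["steps"]}

```bash
mkdir -p pics
python3 - <<'E'
from cell import *
import cv2
print(state())
for n in("side","top"):
    m=camera_model(n);print(n,m)
    cv2.imwrite(f"pics/{n}0.png",read_camera(n)[:,:,::-1])
E
```

```text
{'t': 0.0, 'joints': array([-1.24561674e+00,  4.91569466e-01,  1.55943695e+00,  2.59033139e-05,
        1.09170021e+00, -1.05612741e-01]), 'qvel': array([ 2.54254843e-04, -1.28057569e-03, -8.07332468e-05,  4.03091201e-04,
        1.14512800e-03,  1.85730793e-03]), 'tau': array([-2.65246243e-03, -6.12657952e+01, -2.58187222e+01,  6.91902498e-02,
        4.81892901e-02, -1.14704967e-04]), 'eef_pos': array([ 260.94353946, -567.68227997,  232.85988662]), 'tcp_rot': array([-3.14145238e+00,  1.10534490e-03, -1.14001587e+00]), 'ft_force': array([ 0.00308707, -0.37957328, -0.47363418]), 'moment': array([ 0.02428733, -0.01106303,  0.00274628]), 'opening': 1.000960600626622}
side {'K': array([[550.46869223,   0.        , 317.62749102],
       [  0.        , 550.46869223, 240.13532443],
       [  0.        ,   0.        ,   1.        ]]), 'k1': -0.06291009235440667, 'xyz': array([ 527.41032694, 1051.34059737,  683.34703878]), 'rotation': array([ 1.05365247, -0.0222681 , -3.12600019])}
top {'K': array([[622.56427125,   0.        , 328.86578362],
       [  0.        , 622.56427125, 246.99177353],
       [  0.        ,   0.        ,   1.        ]]), 'k1': -0.15997848898304545, 'xyz': array([ 399.45859274,   18.5998436 , 1553.69609516]), 'rotation': array([ 0.09841435, -0.0099095 , -1.55863124])}
```

View pics/top0.png

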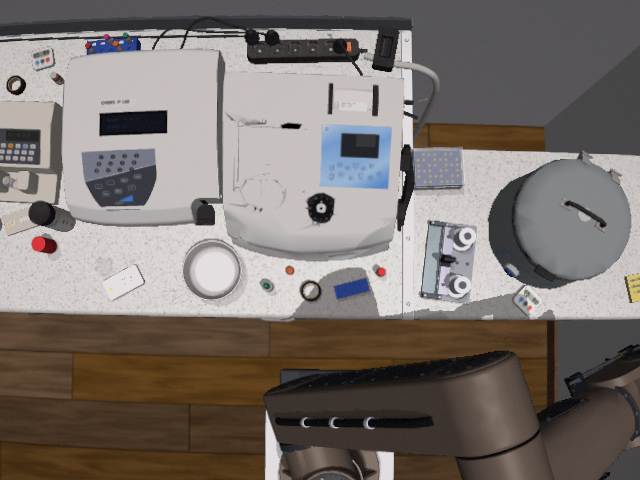

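View pics/side0.png

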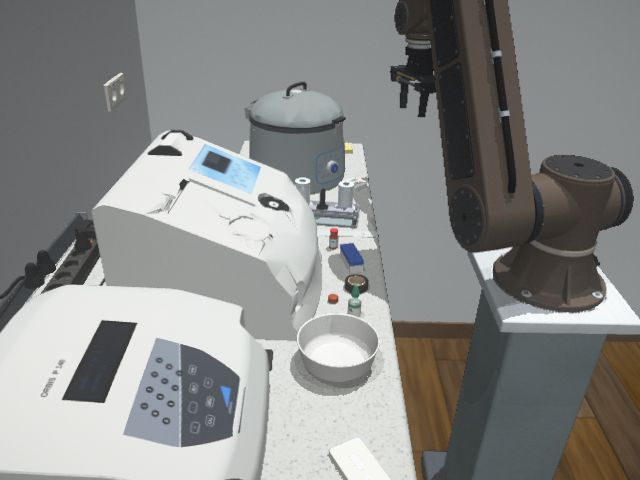

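Top view: holder around (447,262), with pot lids at about (465,238) and (460,286), the fin at about (448,260) and the bowl at (213,270). The side view shows the same scene along the bench.

```bash
cat > h.py <<'E'
import numpy as np,cv2
from scipy.spatial.transform import Rotation as R
from cell import *
def ray(n,u,v):
    m=camera_model(n);K=m["K"];k=m["k1"]
    p=cv2.undistortPoints(np.array([[[u,v]]],float),K,np.array([k,0,0,0,0.]))[0,0]
    Rm=R.from_euler('xyz',m["rotation"]).as_matrix()
    return m["xyz"],Rm@np.array([p[0],-p[1],-1])
def onz(n,u,v,z):
    o,d=ray(n,u,v); return (o+d*(z-o[2])/d[2])
def tri(a,b):
    (o1,d1),(o2,d2)=ray("top",*a),ray("side",*b)
    s=np.linalg.lstsq(np.c_[d1,-d2],o2-o1,rcond=None)[0]
    p,q=o1+d1*s[0],o2+d2*s[1]; return (p+q)/2,np.linalg.norm(p-q)
def proj(n,P):
    m=camera_model(n);Rm=R.from_euler('xyz',m["rotation"]).as_matrix()
    c=Rm.T@(np.array(P)-m["xyz"]);x=np.array([c[0],-c[1]])/-c[2]
    x=x*(1+m["k1"]*(x@x));return m["K"][:2,:2]@x+m["K"][:2,2]
E
python3 - <<'E'
from h import *
for n,u,v,z in[("top",465,238,80),("top",460,286,80),("top",447,259,80),("top",213,269,56)]:print(onz(n,u,v,z).round(1))
t=cv2.imread("pics/top0.png");s=cv2.imread("pics/side0.png")
a=cv2.resize(t[215:305,410:490],None,fx=6,fy=6,interpolation=cv2.INTER_CUBIC)
b=cv2.resize(s[165:240,290:370],None,fx=4,fy=4,interpolation=cv2.INTER_CUBIC)
c=np.zeros((540,800,3),np.uint8);c[:,:480]=a;c[:300,480:]=b;cv2.imwrite("pics/crop0.png",c)
E
```

```text
[ 571.2 -321.5   80. ]
[ 455.7 -308.5   80. ]
[ 520.  -277.2   80. ]
[490.3 285.1  56. ]
```

View pics/crop0.png

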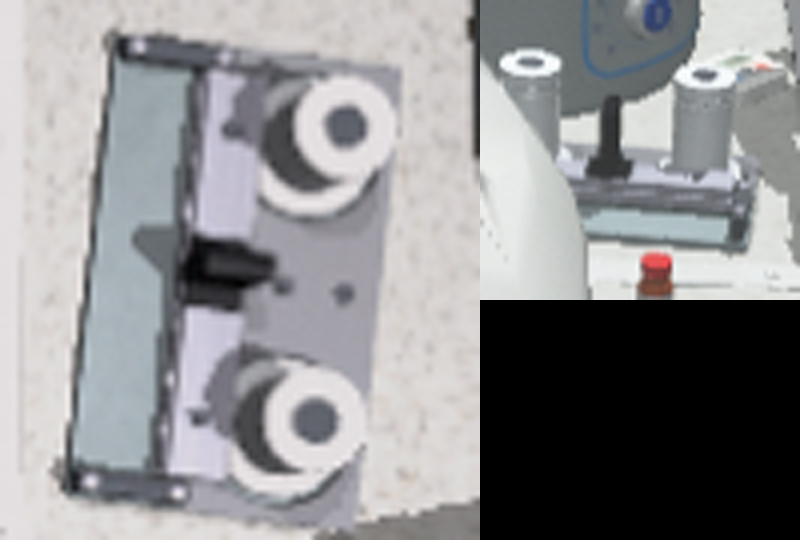

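Run:
```python
from h import *
f=onz("top",467.2,235.4,80);n=onz("top",462.1,284.6,80)
print(f,n,tri((467.2,235.4),(302.1,180.4)),tri((462.1,284.6),(346.1,183.6)))
d=(f-n)[:2];print("dist",np.linalg.norm(d)); th=np.arctan2(-(d[1]),d[0]);print("yaw(cw)",th)
y=d/np.linalg.norm(d);x=np.array([y[1],-y[0]]);c=(f+n)[:2]/2;print("c",c,"fin",c-36*x,"x",x)
print("fin img",onz("top",410+236/6-.4,215+267/6-.4,80))
for o in[-36,-39]:print((proj("top",[*(c+o*x),80])-[410,215]+.4)*6)
t=cv2.imread("pics/top0.png")
import sys
hsv=cv2.cvtColor(t,cv2.COLOR_BGR2HSV)
# bowl rim: fit circle by eye edges
g=cv2.medianBlur(cv2.cvtColor(t,cv2.COLOR_BGR2GRAY),3)[225:315,165:260]
cc=cv2.HoughCircles(g,cv2.HOUGH_GRADIENT,1.2,50,param1=100,param2=15,minRadius=25,maxRadius=35);print(cc)
for q in cc[0][:2]:print(onz("top",q[0]+165,q[1]+225,56))
```

```text
[ 577.56028533 -326.98660425   80.        ] [ 459.04962308 -313.59121718   80.        ] (array([ 577.31771076, -325.73723827,   85.40898657]), np.float64(0.8164370684385287)) (array([ 458.74984442, -312.37008603,   85.38513889]), np.float64(0.16440176707947368))
dist 119.26530703280056
yaw(cw) 0.11255336497254409
c [ 518.30495421 -320.28891071] fin [ 522.34832563 -284.51669877] x [-0.11231587 -0.99367255]
fin img [ 519.79480946 -281.93783254   80.        ]
[242.33668845 260.69573661]
[234.96483814 259.7657141 ]
[[[46.2  45.   28.96]]]
[487.85201669 289.45979875  56.        ]
```

```bash
cat >> h.py <<'E'
def go(x,y,z,yaw=-0.1126):
    s=state();A=R.from_euler('xyz',s["tcp_rot"]);B=R.from_euler('xyz',[np.pi,0,yaw])
    t=A.inv().apply(np.array([x,y,z])-s["eef_pos"])/10;r=np.degrees((A.inv()*B).as_rotvec())
    print("t",round(s["t"],2),"F",s["ft_force"].round(2),"open",round(s["opening"],3),"pos",s["eef_pos"].round(1),"yaw",s["tcp_rot"].round(3));print(t.round(2),r.round(2))
E
python3 - <<'E'
from h import *
f=onz("top",467.2,235.4,88);n=onz("top",462.1,284.6,88);d=f-n;print(f,n,(f+n)/2,np.arctan2(d[1],d[0]))
go(521.5,-282,180)
E
```

```text
[ 576.59345537 -325.11057866   88.        ] [ 458.72613153 -311.78790882   88.        ] [ 517.65979345 -318.44924374   88.        ] -0.1125533649725441
t 0.1 F [ 0.42  0.48 -0.56] open 1.001 pos [ 260.9 -567.7  232.9] yaw [-3.142e+00  1.000e-03 -1.140e+00]
[-15.07 -35.61   5.31] [-3.000e-02  5.000e-02 -5.886e+01]
```

Call:
arm_command:
  steps:
    - [-4, -2.6, 0, 0, 0, -5]
    - [-8, -5.2, 0, 0, 0, -10]
    - [-12, -7.8, 0, 0, 0, -16]
    - [-16, -10.3, 0, 0, 0, -22]
    - [-20, -13, 0, 0, 0, -28]
    - [-24, -15.5, 0, 0, 0, -34]
    - [-22, -19.5, 0, 0, 0, -40]
    - [-20, -23.5, 1, 0, 0, -46]
    - [-18.5, -27.5, 2, 0, 0, -52]
    - [-17, -31.5, 3, 0, 0, -58.9]
    - [-15.1, -35.6, 4, 0, 0, -58.9]
    - [-15.1, -35.6, 5.3, 0, 0, -58.9]
  jaw: 4.0

```text
t: 1.1
eef_pos: [525.1, -281.6, 181.0]
tcp_rot: [3.14, -0.003, -0.11]
ft_force: [-0.4, -1.2, -0.2]
opening: 0.422
```

Run:
```python
from h import *
go(521.5,-282,62)
t=read_camera("top")[:,:,::-1];s=read_camera("side")[:,:,::-1]
go(521.5,-282,62)
c=np.zeros((540,800,3),np.uint8);c[:,:480]=cv2.resize(t[215:305,410:490],None,fx=6,fy=6,interpolation=cv2.INTER_CUBIC);c[:480,480:]=cv2.resize(s[120:240,290:370],None,fx=4,fy=4);cv2.imwrite("pics/c1.png",c)
```

```text
t 1.1 F [-0.4  -1.19 -0.16] open 0.422 pos [ 525.1 -281.6  181. ] yaw [ 3.14e+00 -3.00e-03 -1.10e-01]
[-0.39  0.06 11.9 ] [ 0.08 -0.18  0.15]
t 1.2 F [-1.22 -0.16  0.95] open 0.421 pos [ 523.8 -280.9  177. ] yaw [-3.14e+00  3.00e-03 -1.09e-01]
[-0.18  0.16 11.5 ] [-0.11  0.17  0.18]
```

View pics/c1.png

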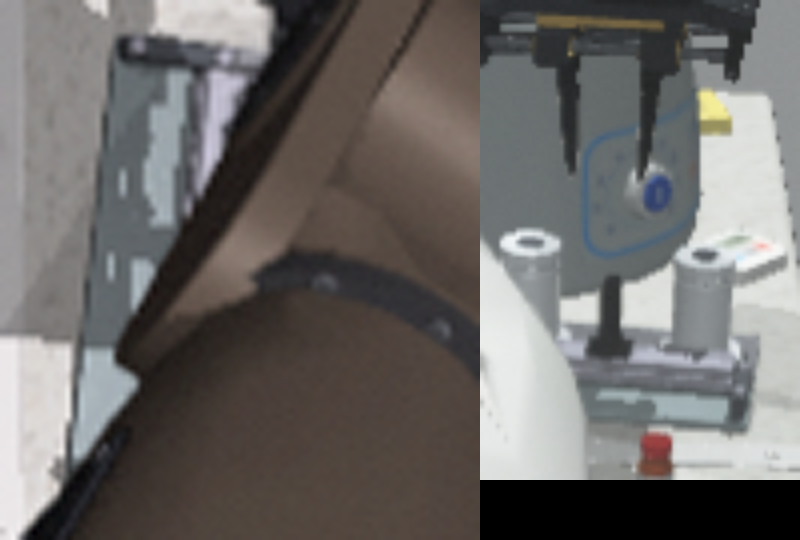

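Side view: fingertips at crop x 571 and 645 straddle the fin at 611, so the alignment is good. The arm blocks the top view. I'll go down and pinch the fin.

Call:
arm_command:
  steps:
    - [0, 0, 3, 0, 0, 0]
    - [0, 0, 6, 0, 0, 0]
    - [0, 0, 9, 0, 0, 0]
    - [0, 0, 11.6, 0, 0, 0]
    - [0, 0, 11.6, 0, 0, 0]
    - [0, 0, 11.6, 0, 0, 0]

```text
t: 1.7
eef_pos: [520.6, -282.0, 64.3]
tcp_rot: [-3.141, 0.002, -0.112]
ft_force: [0.3, 0.7, 0.3]
opening: 0.422
```

Call:
arm_command:
  steps:
    - [0, 0, 0, 0, 0, 0]
    - [0, 0, 0, 0, 0, 0]
    - [0, 0, 0, 0, 0, 0]
    - [0, 0, 0, 0, 0, 0]
    - [0, 0, 0, 0, 0, 0]
    - [0, 0, 0, 0, 0, 0]
  jaw: 0.5

```text
t: 2.2
eef_pos: [522.3, -282.4, 65.4]
tcp_rot: [3.141, -0.002, -0.112]
ft_force: [3.8, 1.2, 4.6]
opening: 0.124
```

Call:
arm_command:
  steps:
    - [0, -0.5, 0, 0, 0, 0]
    - [0, -1, 0, 0, 0, 0]
    - [0, -1.5, 0, 0, 0, 0]
    - [0, -2, 0, 0, 0, 0]
    - [0, -2.5, 0, 0, 0, 0]
    - [0, -2.8, 0, 0, 0, 0]
    - [0, -3.0, 0, 0, 0, 0]
    - [0, -3.1, 0, 0, 0, 0]
    - [0, -3.1, 0, 0, 0, 0]
    - [0, -3.1, 0, 0, 0, 0]
    - [0, -3.1, 0, 0, 0, 0]

```text
t: 3.12
eef_pos: [525.7, -252.4, 65.3]
tcp_rot: [3.139, -0.003, -0.112]
ft_force: [1.3, -7.9, 5.7]
opening: 0.125
```

Call:
arm_command:
  steps:
    - [0, -0.1, 0, 0, 0, 0]
    - [0, -0.2, 0, 0, 0, 0]
    - [0, -0.2, 0, 0, 0, 0]

```text
t: 3.37
eef_pos: [525.7, -252.2, 65.3]
tcp_rot: [3.137, -0.003, -0.112]
ft_force: [-2.4, -20.9, 2.2]
opening: 0.122
```

Call:
arm_command:
  steps:
    - [0, 0.1, 0, 0, 0, 0]
    - [0, 0.2, 0, 0, 0, 0]
    - [0, 0.2, 0, 0, 0, 0]
    - [0, 0.2, 0, 0, 0, 0]
  jaw: 4.0

```text
t: 3.7
eef_pos: [524.7, -250.9, 64.3]
tcp_rot: [-3.141, 0.001, -0.112]
ft_force: [0.4, 0.1, 0.3]
opening: 0.352
```

Call:
arm_command:
  steps:
    - [0, 0, -3, 0, 0, 0]
    - [0, 0, -6, 0, 0, 0]
    - [0, 0, -9, 0, 0, 0]
    - [0, 0, -11, 0, 0, 0]
    - [0, 0, -11, 0, 0, 0]
    - [0, 0, -11, 0, 0, 0]

```text
t: 4.2
eef_pos: [525.0, -251.0, 175.1]
tcp_rot: [3.141, -0.001, -0.112]
ft_force: [-0.6, 0.1, -0.7]
opening: 0.419
```

Run:
```python
from h import *
go(458.7,-311.8,170)
go(576.6,-325.1,170)
```

```text
t 4.2 F [-0.57  0.06 -0.69] open 0.419 pos [ 525.  -251.   175.1] yaw [ 3.141e+00 -1.000e-03 -1.120e-01]
[-5.92  6.78  0.51] [ 0.04 -0.09  0.05]
t 4.2 F [-0.57  0.06 -0.69] open 0.419 pos [ 525.  -251.   175.1] yaw [ 3.141e+00 -1.000e-03 -1.120e-01]
[5.95 6.79 0.52] [ 0.04 -0.09  0.05]
```

Call:
arm_command:
  steps:
    - [-2, 2.3, 0, 0, 0, 0]
    - [-4, 4.6, 0, 0, 0, 0]
    - [-5.9, 6.8, 0, 0, 0, 0]
    - [-5.9, 6.8, 0, 0, 0, 0]
    - [-5.9, 6.8, 0, 0, 0, 0]
    - [-5.9, 6.8, 0, 0, 0, 0]
  jaw: 7.5

```text
t: 4.7
eef_pos: [458.6, -311.8, 173.4]
tcp_rot: [-3.141, 0.001, -0.112]
ft_force: [0.2, 0.4, 0.3]
opening: 0.766
```

Run:
```python
from h import *
go(458.7,-311.8,52)
s=read_camera("side")[:,:,::-1]
cv2.imwrite("pics/c2.png",cv2.resize(s[110:250,280:390],None,fx=4,fy=4))
```

```text
t 4.7 F [0.2  0.44 0.28] open 0.766 pos [ 458.6 -311.8  173.4] yaw [-3.141e+00  1.000e-03 -1.120e-01]
[3.000e-02 1.000e-02 1.214e+01] [-0.06  0.07  0.01]
```

View pics/c2.png

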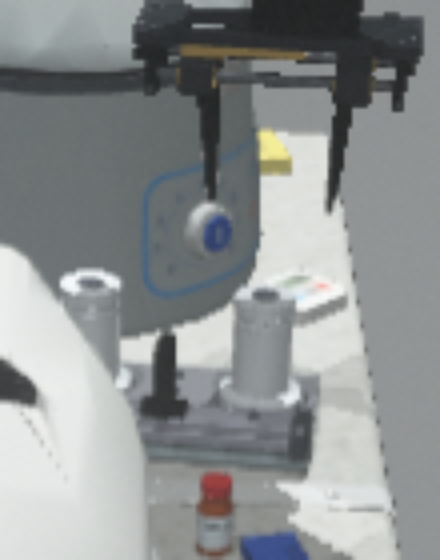

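The bar is now at the left, against its rail ends. The fingers at crop x 210 and 330 straddle the near pot, whose lid is at about 265. I'll go down and grip it.

Call:
arm_command:
  steps:
    - [0, 0, 3.5, 0, 0, 0]
    - [0, 0, 7, 0, 0, 0]
    - [0, 0, 10, 0, 0, 0]
    - [0, 0, 12.1, 0, 0, 0]
    - [0, 0, 12.1, 0, 0, 0]
    - [0, 0, 12.1, 0, 0, 0]

```text
t: 5.25
eef_pos: [458.9, -311.4, 52.7]
tcp_rot: [-3.14, 0.002, -0.111]
ft_force: [0.3, -0.9, -0.4]
opening: 0.787
```

Call:
arm_command:
  steps:
    - [0, 0, 0, 0, 0, 0]
    - [0, 0, 0, 0, 0, 0]
    - [0, 0, 0, 0, 0, 0]
    - [0, 0, 0, 0, 0, 0]
    - [0, 0, 0, 0, 0, 0]
    - [0, 0, 0, 0, 0, 0]
    - [0, 0, 0, 0, 0, 0]
    - [0, 0, 0, 0, 0, 0]
  jaw: 3.0

```text
t: 5.92
eef_pos: [458.9, -312.5, 53.9]
tcp_rot: [3.141, -0.001, -0.112]
ft_force: [0.2, -0.1, 5.6]
opening: 0.436
```

Call:
arm_command:
  steps:
    - [0, 0, -0.5, 0, 0, 0]
    - [0, 0, -1, 0, 0, 0]
    - [0, 0, -2, 0, 0, 0]
    - [0, 0, -3, 0, 0, 0]
    - [0, 0, -4, 0, 0, 0]
    - [0, 0, -4, 0, 0, 0]
    - [0, 0, -4, 0, 0, 0]
    - [0, 0, -4, 0, 0, 0]
    - [0, 0, -4, 0, 0, 0]
    - [0, 0, -4, 0, 0, 0]
    - [0, 0, -4, 0, 0, 0]
    - [0, 0, -4, 0, 0, 0]

```text
t: 6.92
eef_pos: [458.6, -312.2, 93.2]
tcp_rot: [-3.141, 0.0, -0.112]
ft_force: [0.3, 0.2, -2.2]
opening: 0.433
```

Run:
```python
from h import *
F=[]
for i in range(6):
    s=read_camera("side");F.append(state()["ft_force"][2])
print(np.round(F,2));go(458.7,-311.8,52)
cv2.imwrite("pics/c3.png",cv2.resize(s[110:250,280:390,::-1],None,fx=4,fy=4))
```

```text
[-2.31 -2.56 -1.66 -2.2  -2.4  -2.  ]
t 7.22 F [-0.84 -0.71 -2.  ] open 0.437 pos [ 458.7 -312.2   93.4] yaw [ 3.142  0.    -0.112]
[-0.   -0.04  4.14] [0.   0.   0.03]
```

View pics/c3.png

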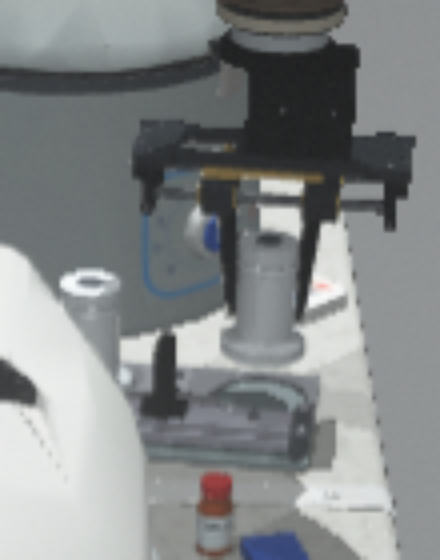

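The near pot is up, upright and clear of its pocket. It weighs about 2.2 N, well under 3.6 N, so it is the lighter one. I'll put it back.

Call:
arm_command:
  steps:
    - [0, 0, 1, 0, 0, 0]
    - [0, 0, 2, 0, 0, 0]
    - [0, 0, 3, 0, 0, 0]
    - [0, 0, 3.4, 0, 0, 0]
    - [0, 0, 3.7, 0, 0, 0]
    - [0, 0, 3.9, 0, 0, 0]
    - [0, 0, 4.0, 0, 0, 0]
    - [0, 0, 4.0, 0, 0, 0]
    - [0, 0, 4.0, 0, 0, 0]

```text
t: 7.97
eef_pos: [458.7, -312.2, 53.9]
tcp_rot: [3.141, -0.0, -0.112]
ft_force: [-1.3, 0.3, 3.4]
opening: 0.435
```

Call:
arm_command:
  steps:
    - [0, 0, 0, 0, 0, 0]
    - [0, 0, 0, 0, 0, 0]
    - [0, 0, 0, 0, 0, 0]
    - [0, 0, 0, 0, 0, 0]
    - [0, 0, 0, 0, 0, 0]
    - [0, 0, 0, 0, 0, 0]
  jaw: 7.5

```text
t: 8.47
eef_pos: [458.7, -312.3, 53.4]
tcp_rot: [3.142, -0.0, -0.112]
ft_force: [0.9, -0.2, 0.1]
opening: 0.77
```

Call:
arm_command:
  steps:
    - [0, 0, -3, 0, 0, 0]
    - [0, 0, -6, 0, 0, 0]
    - [0, 0, -9, 0, 0, 0]
    - [0, 0, -12, 0, 0, 0]
    - [0, 0, -12, 0, 0, 0]
    - [0, 0, -12, 0, 0, 0]

```text
t: 8.97
eef_pos: [459.0, -312.5, 174.9]
tcp_rot: [3.14, -0.003, -0.112]
ft_force: [-0.2, 0.2, 0.4]
opening: 0.788
```

Run:
```python
from h import *
s=read_camera("side");go(576.6,-325.1,172)
cv2.imwrite("pics/c4.png",cv2.resize(s[110:250,280:390,::-1],None,fx=4,fy=4))
```

```text
t 9.02 F [-0.76 -0.27 -0.45] open 0.79 pos [ 458.6 -312.1  173.5] yaw [ 3.141e+00 -1.000e-03 -1.120e-01]
[11.87 -0.03  0.16] [ 0.03 -0.04  0.03]
```

View pics/c4.png

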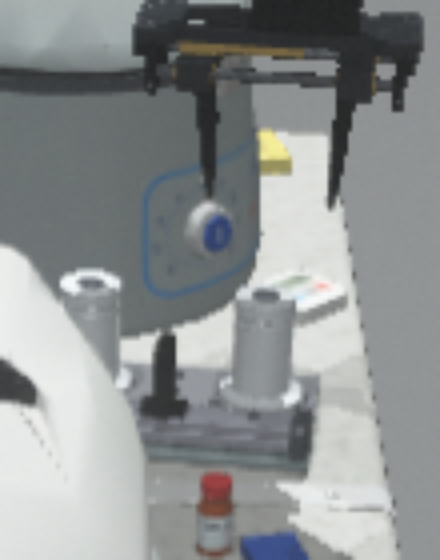

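The near pot sits where it did before (lid at 265,295). On to the far pot.

Call:
arm_command:
  steps:
    - [3, 0, 0, 0, 0, 0]
    - [6, 0, 0, 0, 0, 0]
    - [9, 0, 0, 0, 0, 0]
    - [11.9, 0, 0, 0, 0, 0]
    - [11.9, 0, 0, 0, 0, 0]
    - [11.9, 0, 0, 0, 0, 0]
    - [11.9, 0, 0, 0, 0, 0]

```text
t: 9.6
eef_pos: [576.1, -325.1, 171.7]
tcp_rot: [-3.14, 0.003, -0.112]
ft_force: [-0.8, -0.2, -0.7]
opening: 0.788
```

Call:
arm_command:
  steps:
    - [0, 0, 3, 0, 0, 0]
    - [0, 0, 6, 0, 0, 0]
    - [0, 0, 9, 0, 0, 0]
    - [0, 0, 11, 0, 0, 0]
    - [0, 0, 12, 0, 0, 0]
    - [0, 0, 12, 0, 0, 0]
    - [0, 0, 12, 0, 0, 0]

```text
t: 10.18
eef_pos: [576.6, -325.7, 53.9]
tcp_rot: [-3.142, 0.0, -0.112]
ft_force: [0.5, -0.3, -0.2]
opening: 0.789
```

Call:
arm_command:
  steps:
    - [0, 0, 0, 0, 0, 0]
    - [0, 0, 0, 0, 0, 0]
    - [0, 0, 0, 0, 0, 0]
    - [0, 0, 0, 0, 0, 0]
    - [0, 0, 0, 0, 0, 0]
    - [0, 0, 0, 0, 0, 0]
    - [0, 0, 0, 0, 0, 0]
    - [0, 0, 0, 0, 0, 0]
  jaw: 3.0

```text
t: 10.85
eef_pos: [576.9, -325.6, 53.8]
tcp_rot: [3.141, -0.0, -0.112]
ft_force: [-2.0, 0.5, 4.5]
opening: 0.435
```

Call:
arm_command:
  steps:
    - [0, 0, -0.5, 0, 0, 0]
    - [0, 0, -1, 0, 0, 0]
    - [0, 0, -2, 0, 0, 0]
    - [0, 0, -3, 0, 0, 0]
    - [0, 0, -4, 0, 0, 0]
    - [0, 0, -4, 0, 0, 0]
    - [0, 0, -4, 0, 0, 0]
    - [0, 0, -4, 0, 0, 0]
    - [0, 0, -4, 0, 0, 0]
    - [0, 0, -4, 0, 0, 0]
    - [0, 0, -4, 0, 0, 0]
    - [0, 0, -4, 0, 0, 0]

```text
t: 11.85
eef_pos: [576.9, -325.5, 93.1]
tcp_rot: [-3.141, 0.0, -0.112]
ft_force: [0.3, -0.7, -5.6]
opening: 0.437
```

Run:
```python
from h import *
F=[]
for i in range(4):
    s=read_camera("side");F.append(state()["ft_force"][2])
print(np.round(F,2));go(470,-300,300);go(470,288,300)
cv2.imwrite("pics/c5.png",cv2.resize(s[110:250,280:390,::-1],None,fx=4,fy=4))
```

```text
[-5.34 -6.76 -6.13 -6.7 ]
t 12.05 F [ 0.14  0.54 -6.7 ] open 0.436 pos [ 576.9 -325.5   93.4] yaw [ 3.142  0.    -0.112]
[-10.91  -1.34 -20.66] [0.   0.   0.04]
t 12.05 F [ 0.14  0.54 -6.7 ] open 0.436 pos [ 576.9 -325.5   93.4] yaw [ 3.142  0.    -0.112]
[-17.48 -59.77 -20.66] [0.   0.   0.04]
```

View pics/c5.png

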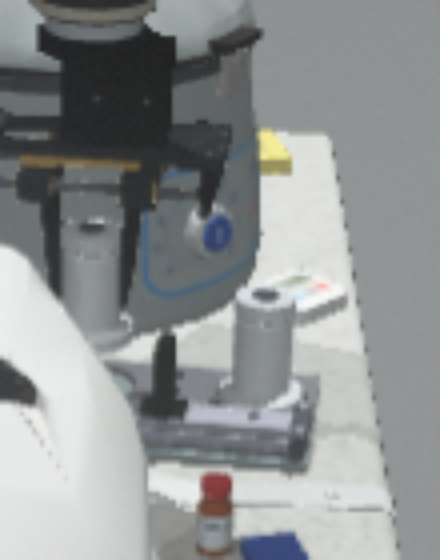

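The far pot weighs about 6.2 N, so it is the heavier one; the lighter still stands in its pocket. I'll go up, back towards the robot, then across.

Call:
arm_command:
  steps:
    - [0, 0, -2, 0, 0, 0]
    - [0, 0, -5, 0, 0, 0]
    - [0, 0, -8, 0, 0, 0]
    - [0, 0, -11, 0, 0, 0]
    - [0, 0, -14, 0, 0, 0]
    - [0, 0, -17, 0, 0, 0]
    - [0, 0, -20, 0, 0, 0]
    - [0, 0, -20.7, 0, 0, 0]
    - [-3, 0, -20.7, 0, 0, 0]
    - [-6, 0, -20.7, 0, 0, 0]
    - [-9, 0, -20.7, 0, 0, 0]
    - [-12, 0, -20.7, 0, 0, 0]

```text
t: 13.05
eef_pos: [456.0, -311.4, 298.9]
tcp_rot: [-3.141, 0.001, -0.112]
ft_force: [0.4, -1.4, -6.1]
opening: 0.43
```

Run:
```python
from h import *
go(455,0,300);go(455,288,300)
```

```text
t 13.05 F [ 0.44 -1.37 -6.12] open 0.43 pos [ 456.  -311.4  298.9] yaw [-3.141e+00  1.000e-03 -1.120e-01]
[ -3.57 -30.93  -0.08] [-0.05  0.08  0.05]
t 13.05 F [ 0.44 -1.37 -6.12] open 0.43 pos [ 456.  -311.4  298.9] yaw [-3.141e+00  1.000e-03 -1.120e-01]
[-6.780e+00 -5.955e+01 -5.000e-02] [-0.05  0.08  0.05]
```

Call:
arm_command:
  steps:
    - [-0.3, -2, 0, 0, 0, 0]
    - [-0.6, -5, 0, 0, 0, 0]
    - [-0.9, -8, 0, 0, 0, 0]
    - [-1.2, -11, 0, 0, 0, 0]
    - [-1.6, -14, 0, 0, 0, 0]
    - [-1.9, -17, 0, 0, 0, 0]
    - [-2.3, -20, 0, 0, 0, 0]
    - [-2.6, -23, 0, 0, 0, 0]
    - [-3, -26, 0, 0, 0, 0]
    - [-3.3, -29, 0, 0, 0, 0]
    - [-3.6, -31, 0, 0, 0, 0]
    - [-3.6, -31, 0, 0, 0, 0]

```text
t: 14.05
eef_pos: [455.7, 3.1, 299.5]
tcp_rot: [-3.141, 0.001, -0.109]
ft_force: [1.1, -1.0, -6.2]
opening: 0.434
```

Call:
arm_command:
  steps:
    - [-0.3, -2, 0, 0, 0, 0]
    - [-0.6, -5, 0, 0, 0, 0]
    - [-0.9, -8, 0, 0, 0, 0]
    - [-1.2, -11, 0, 0, 0, 0]
    - [-1.6, -14, 0, 0, 0, 0]
    - [-1.9, -17, 0, 0, 0, 0]
    - [-2.2, -20, 0, 0, 0, 0]
    - [-2.6, -23, 0, 0, 0, 0]
    - [-2.9, -26, 0, 0, 0, 0]
    - [-3.2, -28.6, 0, 0, 0, 0]
    - [-3.2, -28.6, 0, 0, 0, 0]
    - [-3.2, -28.6, 0, 0, 0, 0]

```text
t: 15.05
eef_pos: [456.3, 288.5, 299.0]
tcp_rot: [3.14, 0.001, -0.11]
ft_force: [-0.4, -0.6, -6.8]
opening: 0.434
```

Run:
```python
from h import *
go(483,288,190)
```

```text
t 15.05 F [-0.36 -0.58 -6.75] open 0.434 pos [456.3 288.5 299. ] yaw [ 3.14e+00  1.00e-03 -1.10e-01]
[ 2.68 -0.26 10.9 ] [0.07 0.08 0.15]
```

Call:
arm_command:
  steps:
    - [1, -0.1, 0, 0, 0, 0]
    - [2, -0.2, 0, 0, 0, 0]
    - [2.7, -0.3, 0, 0, 0, 0]
    - [2.7, -0.3, 0, 0, 0, 0]
    - [2.7, -0.3, 0, 0, 0, 0]
    - [2.7, -0.3, 0, 0, 0, 0]
    - [2.7, -0.3, 0, 0, 0, 0]
    - [2.7, -0.3, 0, 0, 0, 0]

```text
t: 15.72
eef_pos: [483.7, 287.7, 300.5]
tcp_rot: [3.142, -0.0, -0.112]
ft_force: [-0.3, 0.6, -5.2]
opening: 0.436
```

Run:
```python
from h import *
s=read_camera("side")[:,:,::-1];t=read_camera("top")[:,:,::-1];go(485,288,300)
c=np.zeros((600,800,3),np.uint8);c[:560,:400]=cv2.resize(s[130:410,230:430],None,fx=2,fy=2)
c[:540,400:]=cv2.resize(t[200:335,400:500],None,fx=4,fy=4)
cv2.imwrite("pics/c6.png",c)
print(proj("side",[488,288,56])-[230,130],onz("side",338,338,56))
```

```text
t 15.82 F [-0.33  1.34 -5.29] open 0.434 pos [483.7 287.8 300.5] yaw [-3.142 -0.    -0.112]
[ 0.12 -0.04  0.05] [-0.   -0.01  0.04]
[108.69039239 205.57130411] [489.33228207 294.71379842  56.        ]
```

View pics/c6.png

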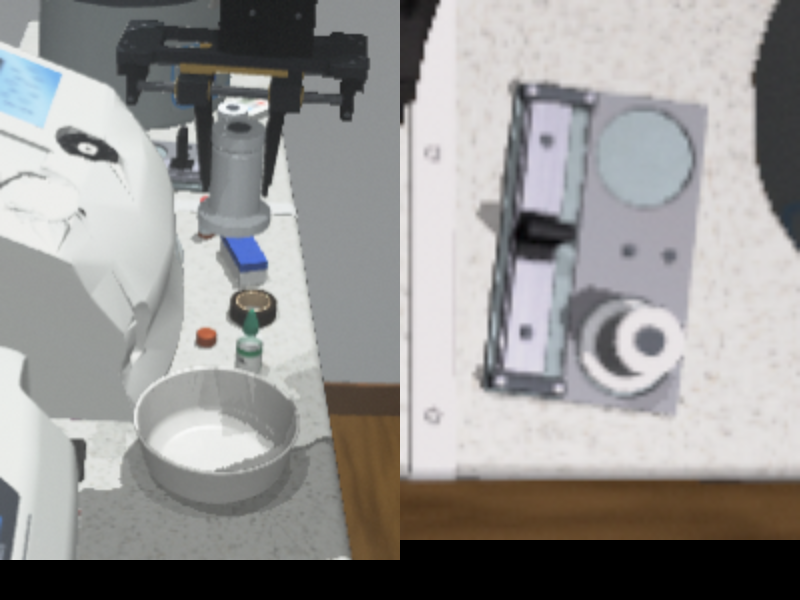

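The side view shows the pot upright and well above the bowl, with the bystanders in place. In the top view the bar is fully left, the far pocket is empty and the near pot is standing. Handing in.

Run:
```python
from h import *
print(state()["qvel"].round(3));print(job_done())
```

```text
[-0.     0.    -0.001  0.001 -0.    -0.   ]
the job is handed in; nothing more can be done
None
```

The job is handed in at about 16 s, with the heavier pot held over the bowl and the lighter one back in its pocket; the program gives no verdict.

- **Clamp bar:** I slid it about 30 mm left, until the force climbed to about 21 N with no more movement, so it is at its stop.
- **Weighing:** the near pot weighed about 2.2 N and the far pot about 6.2 N. I put the near one back in its pocket and released it before lifting the far one.
- **Final pose:** the tool is at (484, 288, 300) mm. The bowl's centre measured (488, 289) mm from the top camera and (489, 295) mm from the side camera, so the pot is about 4 to 9 mm off its axis. The two cameras differ by about 5 mm, well inside the 35 mm allowed. The pot's foot is roughly 250 mm above the worktop.

In the last pictures the pot was upright, the lighter pot stood in the near pocket and the bar was still fully left. The bowl and the loose things in view were in place. Joint speeds were essentially zero and no check failed.

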